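# Set out the board repair place

### The job

Set out the repair place round the green circuit board that lies alone on the mat at the right (not the one in the test jig), without shifting it: stand the solder spool behind it and lay the black tape flat on top of the spool, put the black panel controller to its right with the screen to the front, and pull the blue pencil torch up out of its spring clip and lay it in front, along the front (near) long edge. Spool, controller and torch each go square to the board, centred on their side of it, about 35 mm clear of its edge. Leave the cream tape, the yellow screwdriver and the brass cylinder where they are.

Things in the scene. Friction and masses are not known exactly. Their poses are not given: they have to be found in the camera images.
- board: Green circuit board lying flat and alone on the mat at the right, 62 (x) x 100 (y) mm, 20 mm high over its parts, loose. Origin: centre of its footprint, on the bench. Its x points to the board's back (away from the robot, within 0.25 rad), y to its left: front edge x = -31 mm, back edge x = +31 mm, left y = +50 mm, right y = -50 mm.
- controller: Black panel controller, a box 87 (x) x 48 (y) x 48 mm high with a dark screen and blue keys on its square front face, 140 g. Origin: centre of its underside; -x is the side of the screen. At its place its x axis points as the board's does, its origin about 109 mm to the right of the board's (y = -109 mm in the board's frame).
- spool: Blue and white solder spool standing on its flange, 58 mm diameter, 36 mm high, 250 g. Origin: centre of its underside. At its place its origin lies about 95 mm behind the board's origin (x = +95 mm in the board's frame).
- black_tape: Small roll of black tape lying flat, about 61 mm diameter, 19 mm high, cream core, 50 g. Origin: centre of its underside. It goes on top of the spool, centred, its origin 36 mm above the spool's.
- torch: Blue pencil torch: round barrel 16 mm thick, hexagonal aluminium head and tail 19 mm across flats (no rolling), 136 mm long along its y, 60 g. Origin: midway along it, 9.5 mm under the barrel's axis as built. Starts level in the clip. At its place it lies along the board's y, either end first, about 75 mm in front of the board's origin (x = -75 mm in the board's frame).
- torch_mid (a point): The torch's centre, on the barrel's axis midway along it: 40 mm above the bench while in the clip, 9.5 mm when the torch lies on the bench.
- torch_clip: Fixed stand: steel foot 48 x 104 x 6 mm, two orange posts at y = +-33 mm with upward-open steel C clips (12 mm wide, 55 mm high, 13 mm each side) holding the torch along the stand's y. Between them the barrel is free over 54 mm, 26 mm of air below: grip there from above, across x. Pulled straight up the clips resist with under 15 N and let go within 15 mm. Origin: centre of the foot's underside.
- cream_tape: Bystander: large roll of cream tape lying flat, 94 mm diameter, 25 mm high. Origin: centre of its underside. Leave alone.
- yellow_driver: Bystander: yellow-handled screwdriver lying between the test jig and the board's place, 178 mm long (along its y), 22 mm thick. Origin: midway along it, underside. Leave alone.
- brass_insert: Bystander: upright brass cylinder, 30 mm diameter, 45 mm high, near the vice. Origin: centre of its underside. Leave alone.

How it is judged:
At the end, for the whole second after the job is handed in: Spool, controller and torch at rest on their sides of the board, 20 to 50 mm clear of its edge, centred within 15 mm; controller (screen to the front) and torch square within 0.2 rad; tape flat on the upright spool, centred within 12 mm (x of spool in the frame of board between 0.08 and 0.11 m and y of spool in the frame of board between -0.015 and 0.015 m and height (world z) of spool between -0.003 and 0.004 m and angle between each of spool, controller's own z axis and vertical below 0.08 rad and horizontal distance between black_tape and spool below 0.012 m and z of black_tape in the frame of spool between 0.032 and 0.04 m and angle between black_tape's own z axis and vertical below 0.1 rad and y of controller in the frame of board between -0.124 and -0.094 m and x of controller in the frame of board between -0.015 and 0.015 m and height (world z) of controller between -0.003 and 0.004 m and angle between the x axis of controller and the x axis of board, either way round below 0.2 rad and y of board in the frame of controller above 0.06 m and x of torch_mid in the frame of board between -0.091 and -0.059 m and y of torch_mid in the frame of board between -0.015 and 0.015 m and height (world z) of torch_mid between 0.005 and 0.014 m and angle between the y axis of torch and the y axis of board, either way round below 0.2 rad and linear speed of each of spool, black_tape, controller, torch below 0.01 m/s); the robot touches nothing.
It fails at once if the circuit board is shifted by more than 15 mm (distance of board from where it was at the start of the episode above 0.015 m).
It fails at once if the cream tape roll is pushed by more than 25 mm (distance of cream_tape from where it was at the start of the episode above 0.025 m).
It fails at once if the yellow screwdriver is pushed by more than 25 mm (distance of yellow_driver from where it was at the start of the episode above 0.025 m).
It fails at once if the brass cylinder is pushed by more than 25 mm (distance of brass_insert from where it was at the start of the episode above 0.025 m).
It also fails if it takes over 118 s, if anything falls off the work surface, if the arm or the gripper's body presses on something with over 40 N, if the wrist force passes 120 N, or if a joint passes its speed limit or range.

### The arm

A 7-joint arm with a two-finger parallel gripper is mounted at the origin on a cart in front of the work surface, level with it; the furniture and walls round the work are solid. World frame = base frame: x ahead of the robot, y to its left, z up, the work surface at z = 0. Lengths are in m, angles in rad, forces in N, time in s.
With the tool pointing down it reaches from about 0.425 to 0.925 m from the base axis. Payload 6.8 kg.
Tool frame: the origin (TCP) lies midway between the tips of the shut fingers; the grasp point (between the pads) lies 19 mm behind it; z points along the fingers, y is the line along which they close (so a half turn about z gives the same grasp; the last joint's range is limited). The gripper opens to 85 mm and grips with 20 to 120 N. Pads are 22 mm wide; open, the fingers measure 114 mm over their backs; the gripper's body (76 mm by 85 mm) begins 54 mm behind the grasp point. The pads swing forward as they close: fully open they stand 13 mm farther back than shut.
Start: joints at [0.995, 0.477, 0.022, 1.555, -0.011, 1.109, -0.083], TCP at [0.304, -0.602, 0.231] pointing down, gripper open.
Joint ranges: [-2.96, 2.96], [-0.34, 2.1], [-1.41, 1.46], [0.24, 2.44], [-1.37, 4.51], [0.17, 1.92], [-2.96, 2.96]. Speed limits (rad/s): [2.39, 2.39, 3.14, 3.14, 3.14, 3.14, 3.14].

### API

Orientations are given as a rotation vector (axis times angle).
In Python, from bench import r gives the robot as it stands. The module is installed in compiled form; this text tells all that it offers.
- The arm moves only by the tool apply_moves, never from a script. Its argument "rows" is a list of rows, each a list of 6 numbers: the shift along the tool's x, y, z scaled (see below), then the turn, a rotation vector about the tool's x, y, z scaled (see below). A call has 1 to 5 rows; each row is the pose to reach, as a shift and turn from the pose commanded when the call began, along the tool's axes at that moment; what a row does not reach only later rows make up. The controller multiplies each number of a shift by 0.25 m and each number of a turn by 90 degrees. A row lasts 1/8 s, in which the tool goes at most 62.5 mm and 10.7 degrees, less where a joint would pass 70% of its speed; a pose out of reach is approached as far as the arm can. A call with a number of a shift or a turn outside -1 to 1 is refused whole. A call with a gripper value outside its range is refused whole. "claw" is the opening, from 0 (shut) to 1 (fully open), set as the call begins (left out, the last holds). The fingers move at their own pace and stop on an object; "newtons" is the grip in N (left out, the last holds). Time passes only in rows, so rows that repeat a pose let the fingers close. It gives the time, the measured TCP pose, the force, the opening and the grip force at its end, in the units of the state.
- r.get_obs(): the state, without advancing time (a new reading comes with each control period).
- r.grab_frame(name): name is "scene" or "top" or "wrist"; returns a dict with "pixels" (480x640x3 uint8, red, green, blue), "intrinsics" (3x3 intrinsics, pixels), "eye" and "attitude" of the camera in the world. Camera axes: x right, y up, looking along -z (the intrinsics and any distortion apply to the point x, -y, -z); pixel columns grow to the right and rows downward; lengths in m; the calibration is good to about 2 mm. A picture is of the moment at which its call begins. There is no depth.
- r.hand_in(): hands the job in; it is judged then, once.
Trained networks look in a picture, given as the dict that the camera call returned (one of the last four; its "shot" number tells which), for a name from the list of things; names that differ only in an ending like _2 or _b are one class to them, and where a whole thing is asked for, a point or a joint stands for the part that bears it (a point fixed in the world has none). Each returns a list of dicts, best first, with "conf" (0 to 1); they miss things now and then, are a little off and sometimes report something else, mostly with a low value. They report only what shows in the picture. A call takes as long as a camera call.
- r.search_frame(picture, thing): "rect" ([left, top, width, height] in pixels, round what is visible of it).
- r.outline_of(picture, thing): "pixels" (480x640 bool, what is visible of it) and "rect" ([left, top, width, height] in pixels, round what is visible of it).
- r.landmark_of(picture, thing): "point" ([column, row] in pixels: a listed point, or the origin of a listed thing).
The state is a dict: "clock": time; "joints": joint angles; "qvel": joint speeds; "tau": joint torques, N m; "tcp_pos": TCP position; "orientation": TCP orientation; "contact_force": force on the tool from outside, world axes, zero at the start; "moment": the same for the moment, N m; "grip_width": finger opening in m; "gripper_force": force on a finger pad.
Only numpy, scipy, OpenCV 4.12 (cv2) and the standard library are available. Lean on these libraries where they do the work, as an engineer would, in place of code of your own. Each camera call takes 0.05 s, during which the arm holds its last target. There are 200 camera calls.

## Working session

There is one attempt and no reset: what is moved stays moved. The work goes in short steps, Python scripts to look and compute and a tool call to move; the robot and the scene stay as the last step left them, time stands still between calls to the robot, and variables do not carry over. Pictures are saved under pics/ and viewed, at most 14 in all, crops included, and the job is handed in when it is done.

Besides the shell and the picture viewer there is one more tool, called as name([rows], argument=value, ...), one row to a line, values as JSON. apply_moves: Moves the arm, as the interface text tells. Its arguments: {"type":"object","properties":{"rows":{"type":"array","items":{"type":"array","items":{"type":"number"}}},"claw":{"type":"number"},"newtons":{"type":"number"}},"required":["rows"]}

```bash
mkdir -p pics
cat > h.py <<'E'
import numpy as np, cv2
from scipy.spatial.transform import Rotation as R
from bench import r
def ray(pic,px):
    K=np.array(pic["intrinsics"]);A=np.array(pic["attitude"],float)
    A=A if A.shape==(3,3) else R.from_rotvec(A).as_matrix() if A.size==3 else R.from_quat(A).as_matrix()
    u=np.linalg.inv(K)@np.array([px[0],px[1],1.])
    return np.array(pic["eye"]),A@np.array([u[0],-u[1],-u[2]])
def at(pic,px,z):
    e,d=ray(pic,px);return e+d*(z-e[2])/d[2]
def save(pic,n): cv2.imwrite(f"pics/{n}.png",pic["pixels"][:,:,::-1])
E
cat > look.py <<'E'
from h import *
np.set_printoptions(precision=3,suppress=True)
o=r.get_obs();print({k:np.round(o[k],3) for k in ("clock","tcp_pos","orientation","grip_width","contact_force")})
Z=dict(board=0,controller=0,spool=0,black_tape=0,torch=.03,torch_mid=.04,torch_clip=0,cream_tape=0,yellow_driver=0,brass_insert=0)
for c in ("top","scene"):
    p=r.grab_frame(c);save(p,c+"0");print(c,p["eye"],np.round(p["attitude"],3).tolist(),np.round(p["intrinsics"],1).tolist(),[k for k in p])
    for n,z in Z.items():
        l=r.landmark_of(p,n)[:2]; s=r.search_frame(p,n)[:1]
        print(n,[(round(a["conf"],2),np.round(a["point"]),at(p,a["point"],z)[:2]) for a in l],[np.round(a["rect"]) for a in s])
E
python3 look.py
```

```text
{'clock': np.float64(0.0), 'tcp_pos': array([ 0.304, -0.602,  0.23 ]), 'orientation': array([-3.054, -0.728,  0.001]), 'grip_width': np.float64(0.086), 'contact_force': array([-0.607,  1.024, -0.495])}
top [0.487 0.017 0.92 ] [0.049, -0.095, -1.597] [[463.9, 0.0, 319.2], [0.0, 463.9, 245.0], [0.0, 0.0, 1.0]] ['pixels', 'intrinsics', 'eye', 'attitude', 'shot']
board [(0.7, array([437., 271.]), array([ 0.513, -0.245]))] [array([411., 251.,  55.,  43.])]
controller [(0.63, array([220., 320.]), array([0.43 , 0.186]))] [array([199., 300.,  34.,  49.])]
spool [(0.65, array([360., 323.]), array([ 0.415, -0.088]))] [array([345., 310.,  36.,  27.])]
black_tape [(0.97, array([297., 318.]), array([0.428, 0.037]))] [array([285., 304.,  31.,  34.])]
torch [(0.67, array([199., 239.]), array([0.586, 0.22 ]))] [array([158., 224.,  73.,  18.])]
torch_mid [(0.88, array([196., 236.]), array([0.591, 0.223]))] [array([157., 227.,  73.,  16.])]
torch_clip [(0.74, array([201., 236.]), array([0.596, 0.223])), (0.26, array([436., 271.]), array([ 0.513, -0.244]))] [array([172., 222.,  58.,  29.])]
cream_tape 
[... 779 characters left out ...]
), array([0.435, 0.024]))] [array([327., 294.,  30.,  26.])]
torch [(0.8, array([213., 294.]), array([0.595, 0.22 ])), (0.58, array([213., 276.]), array([0.649, 0.189]))] [array([181., 272.,  62.,  34.])]
torch_mid [(0.62, array([212., 294.]), array([0.584, 0.227]))] [array([180., 276.,  64.,  34.])]
torch_clip [(0.84, array([212., 308.]), array([0.592, 0.226]))] [array([185., 276.,  56.,  44.])]
cream_tape [(0.97, array([217., 272.]), array([0.696, 0.157]))] [array([329., 293.,  30.,  29.])]
yellow_driver [(0.65, array([343., 243.]), array([ 0.62 , -0.133]))] [array([319., 225.,  52.,  36.])]
brass_insert [(0.77, array([206., 347.]), array([0.496, 0.291]))] [array([197., 323.,  18.,  32.])]
```

View pics/top0.png

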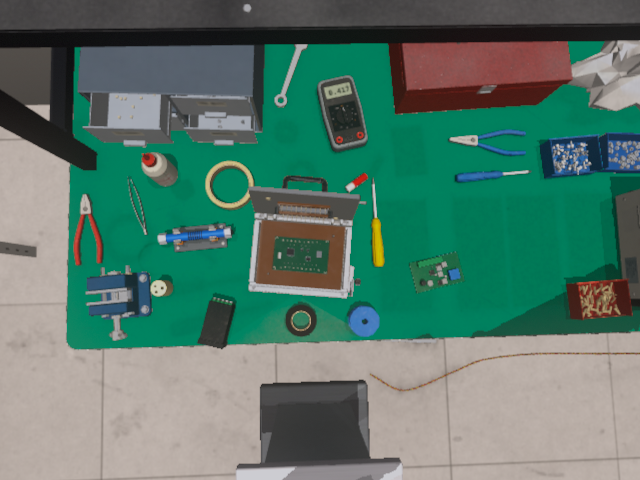

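View pics/scene0.png

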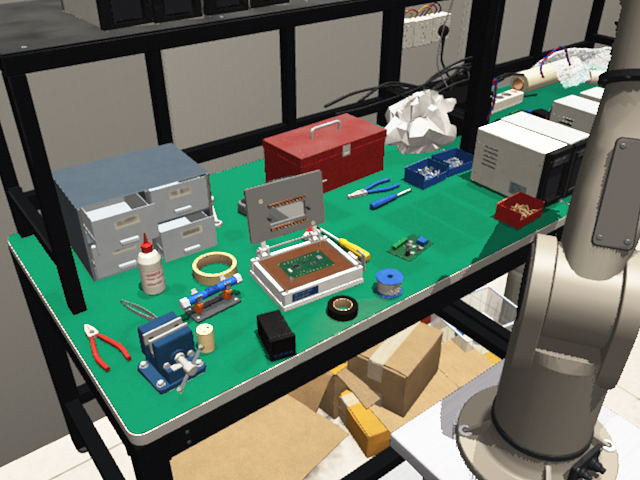

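The top view shows the lone board at about (437,271), the spool (363,321), tape (300,320), controller (217,320, screen end towards the front), and the torch in its clip (197,236). The jig sits in the middle. The scene view agrees, and the detections match both. Next I measure sizes and yaws.

```bash
cat > meas.py <<'E'
from h import *
import sys
np.set_printoptions(precision=3,suppress=True)
def rect(p,n,z):
    m=r.outline_of(p,n)
    if not m: return print(n,"none")
    c=max(cv2.findContours(m[0]["pixels"].astype(np.uint8),0,1)[0],key=cv2.contourArea)[:,0]
    w=np.array([at(p,q,z)[:2] for q in c],np.float32)
    (cx,cy),(a,b),t=cv2.minAreaRect(w)
    if a<b: a,b,t=b,a,t+90
    t=(t+90)%180-90
    print(n,round(m[0]["conf"],2),"c",np.round((cx,cy),4),"size",round(a,3),round(b,3),"long axis yaw",round(np.deg2rad(t),3))
    return cx,cy,np.deg2rad(t)
def plan(x,y,z,psi):
    o=r.get_obs();Rc=R.from_rotvec(o["orientation"])
    Rt=R.from_matrix(np.array([[np.cos(psi),np.sin(psi),0],[np.sin(psi),-np.cos(psi),0],[0,0,-1]]))
    d=Rc.inv().apply(np.array([x,y,z])-o["tcp_pos"])/.25
    t=(Rc.inv()*Rt).as_rotvec()/(np.pi/2)
    print("at",o["tcp_pos"],"clock",round(float(o["clock"]),2),"move",d,t)
if __name__=="__main__":
    p=r.grab_frame("top")
    for n,z in (("board",.004),("controller",.045),("spool",.036),("black_tape",.019),("torch",.04),("yellow_driver",.01),("brass_insert",.045)): rect(p,n,z)
    plan(.44,-.094,.2,0)
E
python3 meas.py
```

```text
board 0.62 c [ 0.513 -0.243] size 0.1 0.063 long axis yaw -1.37
controller 0.58 c [0.429 0.184] size 0.089 0.054 long axis yaw -0.24
spool 0.57 c [ 0.422 -0.091] size 0.057 0.054 long axis yaw 1.536
black_tape 0.93 c [0.426 0.029] size 0.058 0.058 long axis yaw 0.761
torch 0.89 c [0.593 0.224] size 0.14 0.023 long axis yaw -1.502
yellow_driver 0.73 c [ 0.579 -0.127] size 0.102 0.022 long axis yaw -0.039
brass_insert 0.75 c [0.496 0.286] size 0.043 0.03 long axis yaw 1.543
at [ 0.304 -0.603  0.231] clock 2.5 move [ 1.401 -1.571  0.125] [0.    0.    0.298]
```

apply_moves([
  [0.7,-0.8,0.1,0,0,0.298],
  [0.7,-0.8,0.1,0,0,0.298],
  [0.7,-0.8,0.1,0,0,0.298],
  [0.7,-0.8,0.1,0,0,0.298],
  [0.7,-0.8,0.1,0,0,0.298],
], claw=1, newtons=40)

```text
clock: 3.12
tcp_pos: [0.3716, -0.3409, 0.2062]
orientation: [-3.14, -0.009, -0.0]
contact_force: [-1.2, -0.3, 0.2]
grip_width: 0.0852
gripper_force: 0.0
```

apply_moves([
  [0.28,-1.0,0.02,0,0,0],
  [0.28,-1.0,0.02,0,0,0],
  [0.28,-1.0,0.02,0,0,0],
  [0.28,-1.0,0.02,0,0,0],
  [0.28,-1.0,0.02,0,0,0],
])

```text
clock: 3.75
tcp_pos: [0.442, -0.0916, 0.2018]
orientation: [-3.141, -0.009, -0.002]
contact_force: [-0.2, 0.1, 0.3]
grip_width: 0.0853
gripper_force: 0.0
```

```bash
cat > w.py <<'E'
from meas import *
o=r.get_obs();print(o["tcp_pos"],o["orientation"],o["joints"],o["grip_width"])
p=r.grab_frame("wrist");save(p,sys.argv[1]);print(p["eye"])
Z=dict(board=.004,controller=.047,spool=.036,black_tape=.019,torch=.04)
for n in sys.argv[2:]:
    rect(p,n,Z[n]); l=r.landmark_of(p,n)[:1]; print([(round(a["conf"],2),a["point"],at(p,a["point"],.04 if n=="torch_mid" else 0)) for a in l])
E
python3 w.py w1 spool black_tape board
```

```text
[ 0.442 -0.092  0.202] [-3.141 -0.009 -0.002] [ 0.234  0.152 -0.183  2.091  0.034  0.9   -1.533] 0.08533424897393856
[ 0.522 -0.09   0.345]
spool 0.96 c [ 0.427 -0.091] size 0.062 0.056 long axis yaw 0.005
[(0.57, [318.6, 222.1], array([ 0.426, -0.092,  0.   ]))]
black_tape 0.88 c [0.428 0.028] size 0.066 0.061 long axis yaw -0.771
[(0.58, [186.6, 221.7], array([0.426, 0.031, 0.   ]))]
board 0.83 c [ 0.513 -0.242] size 0.101 0.063 long axis yaw -1.353
[(0.93, [493.1, 125.9], array([ 0.513, -0.243,  0.   ]))]
```

apply_moves([
  [-0.07,0,0.4,0,0,0],
  [-0.07,0,0.6,0,0,0],
  [-0.07,0,0.79,0,0,0],
  [-0.07,0,0.79,0,0,0],
  [-0.07,0,0.79,0,0,0],
])

```text
clock: 4.72
tcp_pos: [0.4233, -0.0957, 0.0044]
orientation: [3.141, -0.002, -0.0]
contact_force: [1.5, 0.1, 0.4]
grip_width: 0.0853
gripper_force: 0.0
```

apply_moves([
  [0,0,0,0,0,0],
  [0,0,0,0,0,0],
  [0,0,0,0,0,0],
  [0,0,0,0,0,0],
  [0,0,0,0,0,0],
], claw=0, newtons=50)

```text
clock: 5.35
tcp_pos: [0.425, -0.0952, 0.0061]
orientation: [3.141, -0.001, 0.007]
contact_force: [-1.6, 1.0, 11.4]
grip_width: 0.0569
gripper_force: 50.8
```

apply_moves([
  [0,0,-0.24,0,0,0],
  [0,0,-0.44,0,0,0],
  [0.15,0.1,-0.5,0,0,0],
  [0.35,0.25,-0.5,0,0,0],
  [0.53,0.38,-0.5,0,0,0],
])

```text
clock: 5.98
tcp_pos: [0.5572, -0.1917, 0.131]
orientation: [3.14, -0.001, 0.005]
contact_force: [0.7, 0.4, -2.4]
grip_width: 0.0564
gripper_force: 56.7
```

apply_moves([
  [0.19,0.13,0,0,0,0],
  [0.19,0.13,0,0,0,0],
  [0.19,0.13,0.25,0,0,0],
  [0.19,0.13,0.25,0,0,0],
  [0.19,0.13,0.25,0,0,0],
])

```text
clock: 6.6
tcp_pos: [0.6034, -0.2225, 0.0683]
orientation: [3.141, -0.0, 0.002]
contact_force: [0.3, 0.7, -2.0]
grip_width: 0.0569
gripper_force: 56.2
```

Run:
```python
from meas import *
plan(.606,-.2227,.008,0);o=r.get_obs();print(o["grip_width"],o["contact_force"],o["gripper_force"])
```

```text
at [ 0.603 -0.223  0.068] clock 6.6 move [0.01  0.001 0.241] [ 0.    -0.001 -0.   ]
0.05690858396811346 [ 0.323  0.697 -1.963] 56.2372487783432
```

apply_moves([
  [0.01,0,0.15,0,0,0],
  [0.01,0,0.22,0,0,0],
  [0.01,0,0.246,0,0,0],
  [0.01,0,0.246,0,0,0],
  [0.01,0,0.246,0,0,0],
])

```text
clock: 7.22
tcp_pos: [0.6064, -0.223, 0.0063]
orientation: [3.141, -0.001, 0.003]
contact_force: [-1.3, 0.5, 2.4]
grip_width: 0.0565
gripper_force: 57.1
```

apply_moves([
  [0,0,0,0,0,0],
  [0,0,0,0,0,0],
  [0,0,0,0,0,0],
], claw=1)

```text
clock: 7.6
tcp_pos: [0.6056, -0.2227, 0.005]
orientation: [3.142, -0.001, 0.001]
contact_force: [-0.0, 0.4, 0.5]
grip_width: 0.0855
gripper_force: 0.0
```

apply_moves([
  [0,0,-0.2,0,0,0],
  [0,0,-0.4,0,0,0],
  [0,0,-0.6,0,0,0],
  [0,0,-0.8,0,0,0],
  [0,0,-0.8,0,0,0],
])

```text
clock: 8.22
tcp_pos: [0.6082, -0.2235, 0.2099]
orientation: [3.139, -0.001, 0.014]
contact_force: [0.3, -1.9, -0.5]
grip_width: 0.0855
gripper_force: 0.0
```

```bash
python3 w.py w2 spool board
```

```text
[ 0.608 -0.223  0.21 ] [ 3.139 -0.001  0.014] [ 0.352  0.452 -0.131  1.646  0.067  1.039 -1.371] 0.08553800716717956
[ 0.688 -0.222  0.354]
spool 0.92 c [ 0.607 -0.222] size 0.062 0.056 long axis yaw -0.002
[(0.94, [316.1, 208.9], array([ 0.605, -0.222,  0.   ]))]
board 0.92 c [ 0.514 -0.243] size 0.1 0.064 long axis yaw -1.353
[(0.96, [337.4, 292.9], array([ 0.517, -0.244,  0.   ]))]
```

apply_moves([
  [-0.72,-1.0,0,0,0,0],
  [-0.72,-1.0,0,0,0,0],
  [-0.72,-1.0,0,0,0,0],
  [-0.72,-1.0,0,0,0,0],
  [-0.72,-1.0,0,0,0,0],
])

```text
clock: 9.1
tcp_pos: [0.4234, 0.0289, 0.2038]
orientation: [3.141, 0.0, -0.003]
contact_force: [1.0, 1.4, 0.1]
grip_width: 0.0852
gripper_force: 0.0
```

```bash
python3 w.py w3 black_tape; python3 -c "
from meas import *
plan(.4265,.029,-.002,0)"
```

```text
[0.423 0.029 0.204] [ 3.141  0.    -0.003] [ 0.061  0.112 -0.294  2.134  0.041  0.902 -1.827] 0.0851780261480623
[0.504 0.03  0.347]
black_tape 0.82 c [0.428 0.029] size 0.062 0.059 long axis yaw 0.027
[(0.9, [315.0, 202.6], array([0.425, 0.032, 0.   ]))]
at [0.423 0.029 0.204] clock 9.25 move [0.014 0.002 0.824] [0.    0.001 0.003]
```

View pics/w3.png

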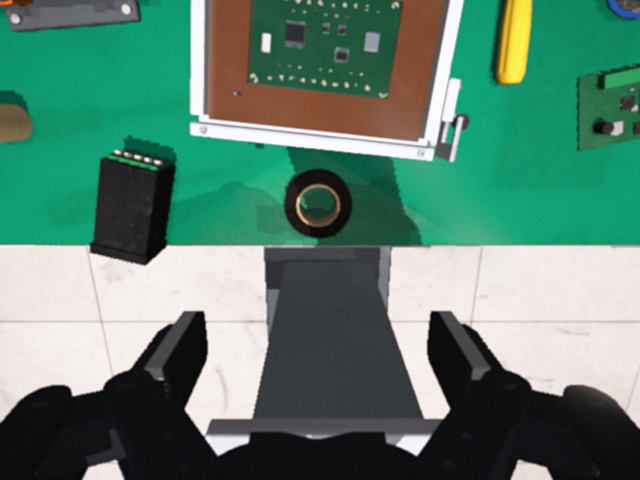

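The wrist view shows the tape at (318,203), lined up between the fingers. The controller is at (132,207), with its green connectors towards the back, and the jig is well clear.

apply_moves([
  [0.014,0,0.3,0,0,0],
  [0.014,0,0.55,0,0,0],
  [0.014,0,0.74,0,0,0],
  [0.014,0,0.82,0,0,0],
  [0.014,0,0.82,0,0,0],
])

```text
clock: 9.88
tcp_pos: [0.4277, 0.0263, -0.0022]
orientation: [3.14, -0.002, -0.008]
contact_force: [-0.0, 0.8, -0.2]
grip_width: 0.0855
gripper_force: 0.0
```

apply_moves([
  [0,0,0,0,0,0],
  [0,0,0,0,0,0],
  [0,0,0,0,0,0],
  [0,0,0,0,0,0],
  [0,0,0,0,0,0],
], claw=0, newtons=30)

```text
clock: 10.5
tcp_pos: [0.4301, 0.0272, 0.001]
orientation: [3.142, -0.001, 0.004]
contact_force: [-0.4, -1.5, 7.8]
grip_width: 0.0586
gripper_force: 33.0
```

apply_moves([
  [0,0,-0.2,0,0,0],
  [0,0,-0.4,0,0,0],
  [0,0,-0.6,0,0,0],
  [0,0,-0.6,0,0,0],
])

```text
clock: 11.0
tcp_pos: [0.4319, 0.0277, 0.1538]
orientation: [-3.141, 0.001, -0.014]
contact_force: [1.1, 0.3, -0.2]
grip_width: 0.0587
gripper_force: 33.1
```

apply_moves([
  [0.71,1.0,0,0,0,0],
  [0.71,1.0,0,0,0,0],
  [0.71,1.0,0,0,0,0],
  [0.71,1.0,0,0,0,0],
  [0.71,1.0,0,0,0,0],
])

```text
clock: 11.62
tcp_pos: [0.6068, -0.2247, 0.1486]
orientation: [3.142, -0.001, -0.002]
contact_force: [0.3, 0.8, -1.0]
grip_width: 0.0585
gripper_force: 33.1
```

```bash
python3 w.py w4 black_tape spool; python3 -c "
from meas import *
plan(.605,-.2225,.036,0)"
```

```text
[ 0.607 -0.225  0.149] [ 3.142 -0.001 -0.002] [ 0.382  0.52  -0.17   1.691  0.105  0.941 -1.4  ] 0.05849796490513752
[ 0.688 -0.224  0.291]
black_tape 0.74 c [ 0.511 -0.223] size 0.144 0.127 long axis yaw 0.002
[]
spool 0.64 c [ 0.613 -0.221] size 0.057 0.053 long axis yaw -1.554
[(0.72, [316.4, 224.3], array([ 0.604, -0.223,  0.   ]))]
at [ 0.605 -0.222  0.148] clock 11.88 move [-0.001  0.003  0.45 ] [-0.001  0.001 -0.   ]
```

View pics/w4.png

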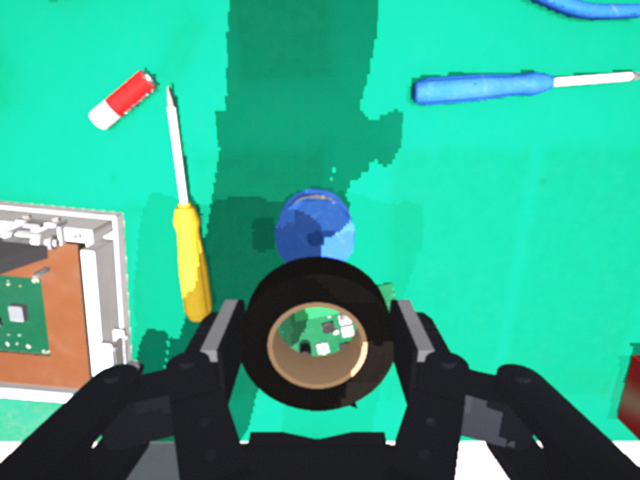

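Wrist view: the tape is held level at (317,333). The spool is behind it at (315,230). I compute the tape's offset from the TCP.

```bash
python3 -c "
from meas import *
p=r.grab_frame('wrist');o=r.get_obs();print(o['tcp_pos'])
for z in (.148,.167): print(z,[at(p,q,z)[:2] for q in ((243,333),(391,333),(317,258),(317,410))])
print('inner',[at(p,q,.167)[:2] for q in ((269,345),(368,345),(317,302),(317,388))])
print('spool top',[at(p,q,.036)[:2] for q in ((276,230),(355,230),(317,190))])
"
```

```text
[ 0.606 -0.221  0.149]
0.148 [array([ 0.596, -0.189]), array([ 0.596, -0.253]), array([ 0.631, -0.221]), array([ 0.556, -0.221])]
0.167 [array([ 0.608, -0.193]), array([ 0.608, -0.248]), array([ 0.638, -0.221]), array([ 0.573, -0.221])]
inner [array([ 0.603, -0.203]), array([ 0.603, -0.24 ]), array([ 0.621, -0.221]), array([ 0.584, -0.221])]
spool top [array([ 0.609, -0.192]), array([ 0.608, -0.247]), array([ 0.637, -0.221])]
```

apply_moves([
  [0.012,0.004,0.2,0,0,0],
  [0.012,0.004,0.34,0,0,0],
  [0.012,0.004,0.4,0,0,0],
  [0.012,0.004,0.42,0,0,0],
  [0.012,0.004,0.435,0,0,0],
])

```text
clock: 12.55
tcp_pos: [0.6104, -0.2236, 0.0423]
orientation: [3.141, 0.0, 0.003]
contact_force: [0.3, -0.2, 0.1]
grip_width: 0.0585
gripper_force: 33.1
```

apply_moves([
  [0,0,0.005,0,0,0],
  [0,0,0.005,0,0,0],
])

```text
clock: 12.8
tcp_pos: [0.6099, -0.2238, 0.0406]
orientation: [3.141, -0.001, 0.002]
contact_force: [0.5, 0.1, -0.7]
grip_width: 0.0583
gripper_force: 33.1
```

apply_moves([
  [0,0,0.004,0,0,0],
  [0,0,0.008,0,0,0],
  [0,0,0.012,0,0,0],
  [0,0,0.012,0,0,0],
])

```text
clock: 13.3
tcp_pos: [0.6095, -0.2237, 0.0371]
orientation: [3.142, -0.001, 0.0]
contact_force: [-1.9, 0.3, 4.3]
grip_width: 0.0587
gripper_force: 33.5
```

apply_moves([
  [0,0,0,0,0,0],
  [0,0,0,0,0,0],
  [0,0,0,0,0,0],
], claw=1)

```text
clock: 13.68
tcp_pos: [0.6094, -0.2236, 0.0367]
orientation: [-3.142, 0.001, 0.0]
contact_force: [0.1, 0.0, -0.9]
grip_width: 0.0855
gripper_force: 0.0
```

apply_moves([
  [0,0,-0.15,0,0,0],
  [0,0,-0.4,0,0,0],
  [0,0,-0.65,0,0,0],
  [0,0,-0.7,0,0,0],
  [0,0,-0.7,0,0,0],
])

```text
clock: 14.3
tcp_pos: [0.6098, -0.2238, 0.2126]
orientation: [3.141, -0.001, 0.003]
contact_force: [0.0, -0.1, -1.5]
grip_width: 0.0852
gripper_force: 0.0
```

```bash
python3 w.py w5 black_tape spool board
```

```text
[ 0.61  -0.224  0.213] [ 3.141 -0.001  0.003] [ 0.384  0.458 -0.176  1.631  0.09   1.058 -1.389] 0.08516832839835908
[ 0.69  -0.223  0.356]
black_tape 0.96 c [ 0.597 -0.222] size 0.069 0.066 long axis yaw -0.425
[(0.9, [318.6, 220.1], array([ 0.593, -0.224,  0.   ]))]
spool 0.92 c [ 0.604 -0.222] size 0.033 0.029 long axis yaw 1.569
[(0.72, [319.1, 210.4], array([ 0.603, -0.225,  0.   ]))]
board 0.9 c [ 0.514 -0.243] size 0.1 0.063 long axis yaw -1.357
[(0.92, [337.1, 291.2], array([ 0.518, -0.243,  0.   ]))]
```

View pics/w5.png

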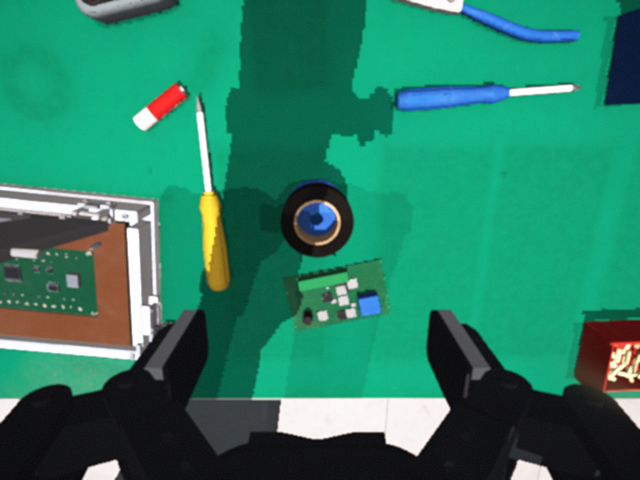

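Wrist view: the tape sits flat on the spool at (317,220), with the spool's blue rim just showing behind it. I check how well it is centred, then go for the controller.

```bash
python3 -c "
from meas import *
p=r.grab_frame('wrist')
rect(p,'black_tape',.055)
for q in ((318.6,220.1),): print(at(p,q,.036))
for q in ((317,199),(317,244),(294,222),(341,222)): print('in',at(p,q,.055))
print('spool hole',at(p,(318,222),.036))
s=r.grab_frame('scene')
l=r.landmark_of(s,'black_tape')
for a in l: print(a['conf'],at(s,a['point'],.036))
l=r.landmark_of(s,'spool')
for a in l: print(a['conf'],at(s,a['point'],0))
"
```

```text
black_tape 0.74 c [ 0.607 -0.222] size 0.062 0.061 long axis yaw -0.001
[ 0.602 -0.224  0.036]
in [ 0.624 -0.222  0.055]
in [ 0.587 -0.222  0.055]
in [ 0.606 -0.204  0.055]
in [ 0.605 -0.242  0.055]
spool hole [ 0.6   -0.223  0.036]
0.82 [ 0.607 -0.23   0.036]
0.69 [ 0.605 -0.224  0.   ]
```

apply_moves([
  [-0.72,-0.9,0,0,0,0],
  [-0.72,-0.9,0,0,0,0],
  [-0.72,-0.9,0,0,0,0],
  [-0.72,-0.9,0,0,0,0],
  [-0.72,-0.9,0,0,0,0],
])

```text
clock: 15.52
tcp_pos: [0.4276, 0.0035, 0.212]
orientation: [3.141, 0.003, 0.001]
contact_force: [1.1, 0.4, 1.6]
grip_width: 0.0855
gripper_force: 0.0
```

apply_moves([
  [0,-0.74,0,0,0,0.153],
  [0,-0.74,0,0,0,0.153],
  [0,-0.74,0,0,0,0.153],
  [0,-0.74,0,0,0,0.153],
  [0,-0.74,0,0,0,0.153],
])

```text
clock: 16.15
tcp_pos: [0.4295, 0.1865, 0.2117]
orientation: [3.119, -0.375, -0.0]
contact_force: [0.2, -0.2, 0.1]
grip_width: 0.0856
gripper_force: 0.0
```

```bash
python3 w.py w6 controller
```

```text
[0.429 0.187 0.212] [ 3.119 -0.375 -0.   ] [-0.136  0.191 -0.453  2.029  0.103  0.943 -2.453] 0.08557605528683354
[0.508 0.169 0.355]
controller 0.95 c [0.43  0.186] size 0.089 0.047 long axis yaw -0.261
[(0.57, [319.5, 204.5], array([0.427, 0.186, 0.   ]))]
```

View pics/w6.png

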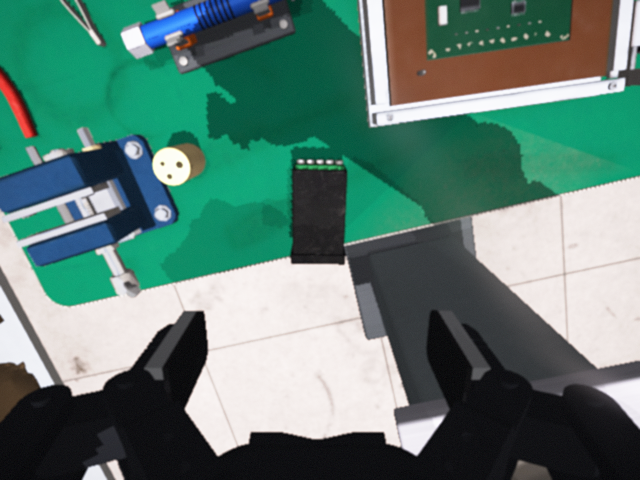

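The controller stands at (320,210), aligned with the fingers. The screen end faces the front edge of the bench. The brass cylinder (180,163) is clear. I grip it and carry it over.

apply_moves([
  [0,0,0.25,0,0,0],
  [0,0,0.5,0,0,0],
  [0,0,0.7,0,0,0],
  [0,0,0.8,0,0,0],
  [0,0,0.8,0,0,0],
])

```text
clock: 16.92
tcp_pos: [0.4286, 0.1843, 0.0104]
orientation: [3.116, -0.38, -0.005]
contact_force: [-0.3, -0.1, -0.1]
grip_width: 0.0856
gripper_force: 0.0
```

apply_moves([
  [0,0,0,0,0,0],
  [0,0,0,0,0,0],
  [0,0,0,0,0,0],
  [0,0,0,0,0,0],
  [0,0,0,0,0,0],
], claw=0, newtons=50)

```text
clock: 17.55
tcp_pos: [0.4307, 0.1865, 0.0133]
orientation: [-3.118, 0.378, -0.004]
contact_force: [-1.0, -1.4, 8.0]
grip_width: 0.0471
gripper_force: 52.0
```

apply_moves([
  [0,0,-0.15,0,0,0],
  [0,0,-0.35,0,0,0],
  [0,0,-0.55,0,0,0],
  [0,0,-0.65,0,0,0],
  [0,0,-0.65,0,0,0],
])

```text
clock: 18.18
tcp_pos: [0.4308, 0.1869, 0.1766]
orientation: [-3.117, 0.378, -0.008]
contact_force: [0.4, -0.5, -2.8]
grip_width: 0.0472
gripper_force: 52.7
```

apply_moves([
  [0.24,0.97,0,0,0,0],
  [0.24,0.97,0,0,0,0],
  [0.24,0.97,0,0,0,0],
  [0.24,0.97,0,0,0,0],
  [0.24,0.97,0,0,0,0],
])

```text
clock: 18.8
tcp_pos: [0.4283, -0.0685, 0.1729]
orientation: [3.115, -0.391, -0.004]
contact_force: [0.5, 1.7, -2.4]
grip_width: 0.0475
gripper_force: 52.9
```

apply_moves([
  [0.5,0.9,0,0,0,-0.291],
  [0.5,0.9,0,0,0,-0.291],
  [0.5,0.9,0,0,0,-0.291],
  [0.5,0.9,0,0,0,-0.291],
  [0.5,0.9,0,0,0,-0.291],
])

```text
clock: 19.42
tcp_pos: [0.4974, -0.315, 0.1727]
orientation: [3.124, 0.333, -0.003]
contact_force: [0.3, -0.4, -2.9]
grip_width: 0.0477
gripper_force: 52.8
```

```bash
python3 -c "
from meas import *
plan(.537,-.349,.012,.212);o=r.get_obs();print(o['grip_width'],o['joints'])"; python3 w.py w7 controller board
```

```text
at [ 0.497 -0.315  0.173] clock 19.43 move [0.127 0.166 0.642] [0.    0.001 0.   ]
0.04772829900553241 [ 0.627  0.409 -0.217  1.812  0.108  0.933 -0.995]
[ 0.497 -0.315  0.173] [ 3.124  0.333 -0.003] [ 0.627  0.409 -0.217  1.812  0.108  0.933 -0.995] 0.04772829900553241
[ 0.576 -0.297  0.315]
controller none
[(0.71, [317.8, 307.9], array([ 0.409, -0.334,  0.   ]))]
board 0.85 c [ 0.513 -0.243] size 0.099 0.06 long axis yaw -1.359
[(0.7, [239.3, 177.4], array([ 0.513, -0.245,  0.   ]))]
```

View pics/w7.png

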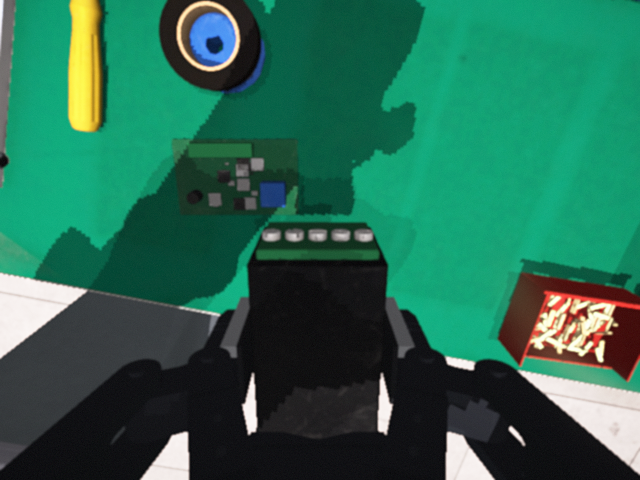

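The controller is held square, with its connectors to the back. The board at (238,178) lies parallel to the tool, and the red bin at (580,320) is clear. I place it now.

apply_moves([
  [0.13,0.165,0,0,0,0],
  [0.13,0.165,0.2,0,0,0],
  [0.13,0.165,0.4,0,0,0],
  [0.13,0.165,0.55,0,0,0],
  [0.13,0.165,0.6,0,0,0],
])

```text
clock: 20.3
tcp_pos: [0.5373, -0.3418, 0.022]
orientation: [-3.119, -0.343, 0.005]
contact_force: [-0.3, 0.4, -1.5]
grip_width: 0.0474
gripper_force: 52.8
```

apply_moves([
  [0,0,0.02,0,0,0],
  [0,0,0.032,0,0,0],
  [0,0,0.042,0,0,0],
  [0,0,0.042,0,0,0],
])

```text
clock: 20.8
tcp_pos: [0.5387, -0.3453, 0.0145]
orientation: [3.123, 0.339, 0.001]
contact_force: [1.2, -0.7, -2.5]
grip_width: 0.0472
gripper_force: 52.8
```

apply_moves([
  [0,0.015,0.004,0,0,0],
  [0,0.015,0.008,0,0,0],
  [0,0.015,0.012,0,0,0],
  [0,0.015,0.012,0,0,0],
])

```text
clock: 21.3
tcp_pos: [0.5397, -0.3489, 0.0133]
orientation: [3.123, 0.339, 0.001]
contact_force: [-5.8, 3.6, 17.0]
grip_width: 0.0477
gripper_force: 55.3
```

apply_moves([
  [0,0,0,0,0,0],
  [0,0,0,0,0,0],
  [0,0,0,0,0,0],
], claw=0.85)

```text
clock: 21.68
tcp_pos: [0.5392, -0.3489, 0.0106]
orientation: [3.123, 0.339, -0.0]
contact_force: [-0.2, -0.0, 0.4]
grip_width: 0.0728
gripper_force: 0.0
```

apply_moves([
  [0,0,-0.15,0,0,0],
  [0,0,-0.35,0,0,0],
  [0,0,-0.6,0,0,0],
  [0,0,-0.85,0,0,0],
  [0,0,-1.0,0,0,0],
])

```text
clock: 22.3
tcp_pos: [0.5401, -0.3492, 0.2646]
orientation: [3.121, 0.339, 0.005]
contact_force: [1.1, -0.7, 0.1]
grip_width: 0.0727
gripper_force: 0.0
```

```bash
python3 w.py w8 controller board; python3 -c "
from meas import *
plan(.5,-.1,.28,.9)"
```

```text
[ 0.54  -0.349  0.265] [3.121 0.339 0.005] [ 0.635  0.406 -0.214  1.59   0.092  1.151 -0.954] 0.07265488277105807
[ 0.618 -0.331  0.408]
controller 0.68 c [ 0.539 -0.349] size 0.088 0.048 long axis yaw 0.196
[(0.66, [321.3, 196.7], array([ 0.537, -0.355,  0.   ]))]
board 0.78 c [ 0.514 -0.243] size 0.1 0.061 long axis yaw -1.356
[(0.96, [219.6, 194.1], array([ 0.516, -0.247,  0.   ]))]
at [ 0.539 -0.348  0.26 ] clock 22.55 move [ 0.062 -1.004 -0.08 ] [-0.001  0.    -0.435]
```

View pics/w8.png

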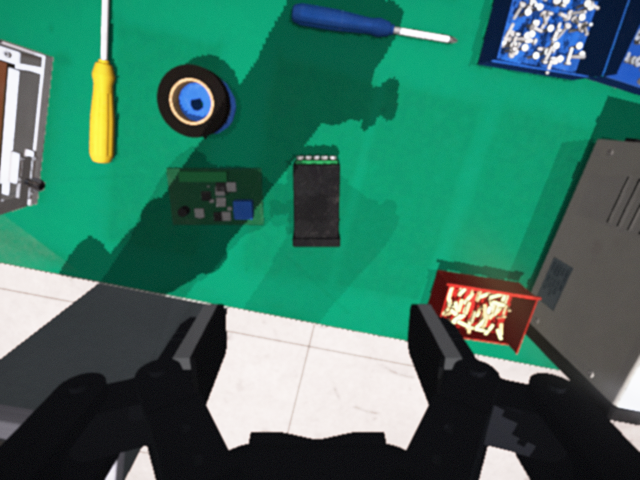

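The controller stands square to the right of the board at (317,203). The board is unmoved at (216,197). On to the torch.

apply_moves([
  [0.06,-1.0,-0.08,0,0,-0.435],
  [0.06,-1.0,-0.08,0,0,-0.435],
  [0.06,-1.0,-0.08,0,0,-0.435],
  [0.06,-1.0,-0.08,0,0,-0.435],
  [0.06,-1.0,-0.08,0,0,-0.435],
])

```text
clock: 23.18
tcp_pos: [0.4992, -0.0958, 0.28]
orientation: [-2.82, -1.379, 0.001]
contact_force: [-0.1, -0.9, -0.4]
grip_width: 0.0727
gripper_force: 0.0
```

```bash
python3 -c "
from meas import *
plan(.53,.11,.28,1.64)"
```

```text
at [ 0.499 -0.096  0.28 ] clock 23.18 move [ 0.725 -0.408  0.001] [-0.001 -0.001 -0.465]
```

apply_moves([
  [0.725,-0.41,0,0,0,-0.465],
  [0.725,-0.41,0,0,0,-0.465],
  [0.725,-0.41,0,0,0,-0.465],
  [0.725,-0.41,0,0,0,-0.465],
  [0.725,-0.41,0,0,0,-0.465],
], claw=1)

```text
clock: 23.8
tcp_pos: [0.5323, 0.1052, 0.2793]
orientation: [-2.152, -2.286, 0.002]
contact_force: [-0.8, -1.7, 0.3]
grip_width: 0.0857
gripper_force: 0.0
```

```bash
python3 w.py w9 torch; python3 -c "
from meas import *
plan(.593,.224,.2,1.64)"
```

```text
[0.532 0.105 0.279] [-2.152 -2.286  0.002] [ 0.251  0.286 -0.676  1.778  0.193  1.147 -0.425] 0.0856589863686351
[0.529 0.186 0.422]
torch 0.77 c [0.594 0.219] size 0.13 0.021 long axis yaw -1.493
[(0.87, [390.7, 75.9], array([0.601, 0.226, 0.   ]))]
at [0.533 0.102 0.28 ] clock 23.95 move [0.475 0.268 0.318] [-0.001  0.001 -0.01 ]
```

View pics/w9.png

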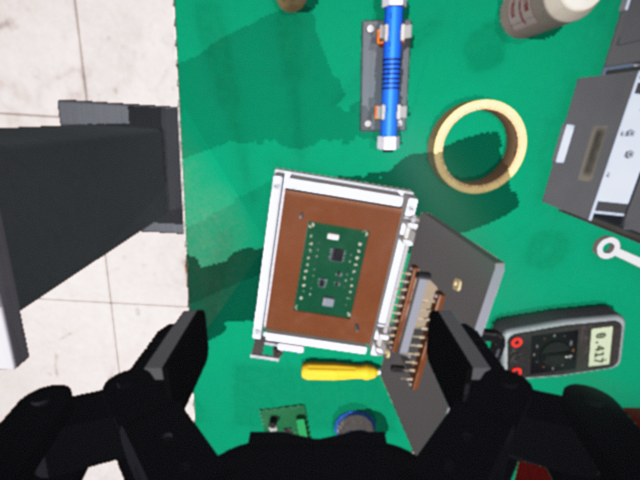

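The torch sits in its clip at (391,73), tail end at (388,140), with the cream tape (478,145) to its right. I move above it and re-measure.

apply_moves([
  [0.475,0.268,0.3,0,0,-0.007],
  [0.475,0.268,0.3,0,0,-0.007],
  [0.475,0.268,0.3,0,0,-0.007],
  [0.475,0.268,0.3,0,0,-0.007],
  [0.475,0.268,0.3,0,0,-0.007],
])

```text
clock: 24.58
tcp_pos: [0.5929, 0.2246, 0.2058]
orientation: [2.145, 2.294, -0.002]
contact_force: [0.8, 0.2, 0.5]
grip_width: 0.0855
gripper_force: 0.0
```

```bash
python3 w.py w10 torch; python3 -c "
from meas import *
p=r.grab_frame('wrist')
for n,z in (('torch_mid',.04),('torch_clip',0)):
  for a in r.landmark_of(p,n): print(n,a['conf'],at(p,a['point'],z))
plan(.593,.224,.032,1.645)"
```

```text
[0.593 0.225 0.206] [ 2.145  2.294 -0.002] [ 0.008  0.514 -0.651  1.65   0.343  1.095 -0.673] 0.08548395553216938
[0.588 0.306 0.349]
torch 0.7 c [0.593 0.222] size 0.141 0.021 long axis yaw -1.509
[(0.83, [317.4, 207.1], array([0.595, 0.221, 0.   ]))]
torch_mid 0.93 [0.594 0.225 0.04 ]
torch_clip 0.82 [0.594 0.224 0.   ]
at [0.593 0.226 0.206] clock 24.88 move [-0.008 -0.     0.698] [ 0.001  0.    -0.003]
```

View pics/w10.png

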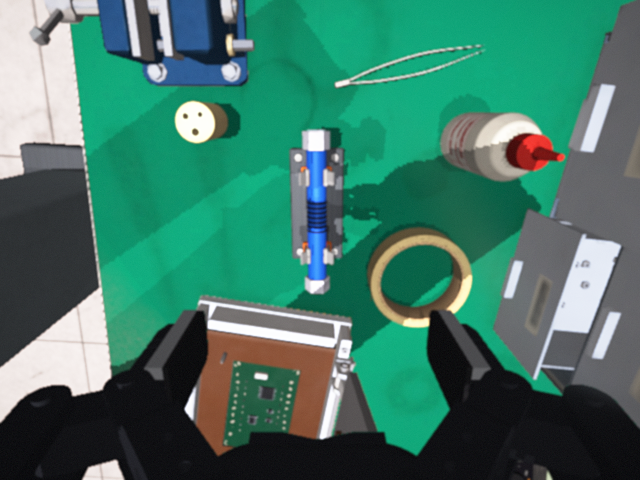

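apply_moves([
  [-0.008,0,0.25,0,0,0],
  [-0.008,0,0.45,0,0,0],
  [-0.008,0,0.6,0,0,0],
  [-0.008,0,0.69,0,0,0],
  [-0.008,0,0.69,0,0,0],
], claw=0.6)

```text
clock: 25.5
tcp_pos: [0.5919, 0.2244, 0.0323]
orientation: [-2.141, -2.298, 0.003]
contact_force: [0.3, 1.2, 2.1]
grip_width: 0.0513
gripper_force: 0.0
```

apply_moves([
  [0,0,0,0,0,0],
  [0,0,0,0,0,0],
  [0,0,0,0,0,0],
  [0,0,0,0,0,0],
  [0,0,0,0,0,0],
], claw=0, newtons=80)

```text
clock: 26.12
tcp_pos: [0.5937, 0.2255, 0.0353]
orientation: [2.141, 2.297, 0.004]
contact_force: [0.3, -0.3, 5.2]
grip_width: 0.0127
gripper_force: 78.2
```

apply_moves([
  [0,0,-0.03,0,0,0],
  [0,0,-0.06,0,0,0],
  [0,0,-0.1,0,0,0],
  [0,0,-0.2,0,0,0],
  [0,0,-0.4,0,0,0],
])

```text
clock: 26.75
tcp_pos: [0.5915, 0.2242, 0.1332]
orientation: [-2.141, -2.297, 0.005]
contact_force: [-0.5, 0.9, -0.2]
grip_width: 0.0124
gripper_force: 78.8
```

apply_moves([
  [0,0,-0.25,0,0,0],
  [0,0,-0.4,0,0,0],
  [-0.1,-0.3,-0.4,0,0,0],
  [-0.3,-0.45,-0.4,0,0,0],
  [-0.5,-0.55,-0.4,0,0,0],
])

```text
clock: 27.38
tcp_pos: [0.4656, 0.0967, 0.2341]
orientation: [2.138, 2.301, 0.001]
contact_force: [2.0, -1.2, -0.1]
grip_width: 0.0131
gripper_force: 78.8
```

apply_moves([
  [-1,-0.1,0,0,0,-0.088],
  [-1,-0.1,0,0,0,-0.088],
  [-1,-0.1,0,0,0,-0.088],
  [-1,-0.1,0,0,0,-0.088],
  [-1,-0.1,0,0,0,-0.088],
])

```text
clock: 28.0
tcp_pos: [0.4591, -0.1595, 0.2338]
orientation: [1.988, 2.431, -0.002]
contact_force: [-0.6, 0.7, -0.8]
grip_width: 0.0125
gripper_force: 78.8
```

```bash
python3 w.py w11 torch; python3 -c "
from meas import *
plan(.440,-.258,.1,1.783)"
```

```text
[ 0.459 -0.159  0.234] [ 1.988  2.431 -0.002] [ 0.709  0.209 -0.569  1.962  0.135  1.006  0.277] 0.012462547069422174
[ 0.444 -0.08   0.377]
torch 0.74 c [ 0.482 -0.267] size 0.316 0.052 long axis yaw -1.373
[(0.95, [317.5, 308.4], array([ 0.486, -0.282,  0.   ]))]
at [ 0.46  -0.153  0.234] clock 28.15 move [-0.393 -0.167  0.535] [ 0.001 -0.    -0.002]
```

View pics/w11.png

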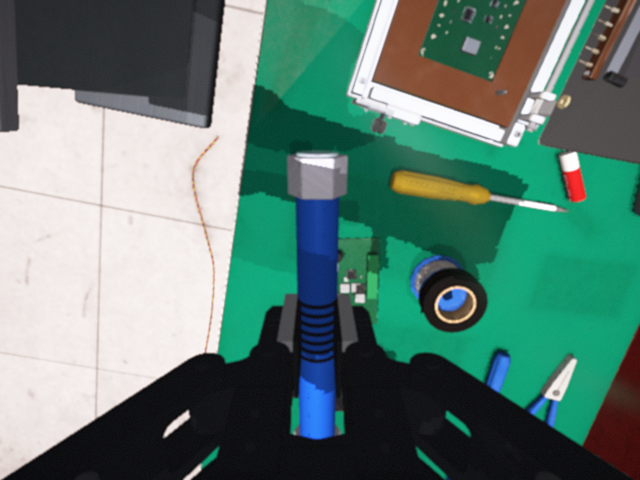

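The torch is held along the tool's x, with the head end at (317,155) and the mid bands at (317,333). The tape and spool at (450,295) still stand. I check its tilt and its offset along the fingers.

```bash
python3 -c "
from meas import *
p=r.grab_frame('wrist');o=r.get_obs();print(o['tcp_pos'])
A=R.from_rotvec(o['orientation'])
f=lambda q,z:A.inv().apply(at(p,q,z)-o['tcp_pos'])
for z in (.23,.235,.24,.245,.25):
  print(z,'head w',f((347,180),z)[1]-f((288,180),z)[1],'head end',f((317,156),z)[0],'barrel w near head',f((339,210),z)[1]-f((297,210),z)[1],'at bands',f((334,345),z)[1]-f((301,345),z)[1],'lm',f((317.5,308.4),z)[0])
"
```

```text
[ 0.46  -0.153  0.234]
0.23 head w 0.02270335314412907 head end 0.06460035918104046 barrel w near head 0.016568092235711648 at bands 0.014678185256380746 lm 0.0001760512974094262
0.235 head w 0.021929855857933757 head end 0.06513150919327876 barrel w near head 0.01600362167929647 at bands 0.014178103335000837 lm 0.0029021205797947194
0.24 head w 0.021156358571738386 head end 0.06566265920551706 barrel w near head 0.015439151122881288 at bands 0.013678021413620874 lm 0.005628189862180039
0.245 head w 0.020382861285543067 head end 0.06619380921775536 barrel w near head 0.014874680566466047 at bands 0.01317793949224096 lm 0.00835425914456536
0.25 head w 0.0196093639993477 head end 0.06672495922999365 barrel w near head 0.014310210010050867 at bands 0.012677857570861054 lm 0.011080328426950708
```

apply_moves([
  [-0.39,-0.165,0.2,0,0,0],
  [-0.39,-0.165,0.4,0,0,0],
  [-0.39,-0.165,0.6,0,0,0],
  [-0.39,-0.165,0.7,0,0,0],
  [-0.39,-0.165,0.7,0,0,0],
])

```text
clock: 28.82
tcp_pos: [0.4387, -0.2557, 0.0564]
orientation: [-1.971, -2.439, 0.0]
contact_force: [-0.2, 0.1, -0.4]
grip_width: 0.0128
gripper_force: 78.8
```

```bash
python3 -c "
from meas import *
plan(.440,-.258,.006,1.783)"
```

```text
at [ 0.439 -0.256  0.056] clock 28.82 move [-0.011  0.004  0.202] [-0.002 -0.003 -0.   ]
```

apply_moves([
  [-0.01,0.004,0.1,0,0,0],
  [-0.01,0.004,0.16,0,0,0],
  [-0.01,0.004,0.19,0,0,0],
  [-0.01,0.004,0.202,0,0,0],
  [-0.01,0.004,0.202,0,0,0],
])

```text
clock: 29.45
tcp_pos: [0.4416, -0.2604, 0.0082]
orientation: [1.978, 2.44, 0.0]
contact_force: [0.6, -0.2, -1.2]
grip_width: 0.0128
gripper_force: 78.8
```

apply_moves([
  [0,0,0.005,0,0,0],
  [0,0,0.01,0,0,0],
  [0,0,0.013,0,0,0],
  [0,0,0.013,0,0,0],
])

```text
clock: 29.95
tcp_pos: [0.4414, -0.2605, 0.0049]
orientation: [1.978, 2.44, -0.0]
contact_force: [-0.8, -0.2, 4.3]
grip_width: 0.0124
gripper_force: 79.3
```

Contact with the bench. I release by a modest opening, which keeps the fingers clear of the board, and lift.

apply_moves([
  [0,0,0,0,0,0],
  [0,0,0,0,0,0],
  [0,0,0,0,0,0],
], claw=0.45)

```text
clock: 30.32
tcp_pos: [0.4413, -0.2604, 0.0045]
orientation: [-1.978, -2.441, -0.0]
contact_force: [-0.1, -0.3, 0.0]
grip_width: 0.0385
gripper_force: 0.0
```

apply_moves([
  [0,0,-0.1,0,0,0],
  [0,0,-0.3,0,0,0],
  [0,0,-0.55,0,0,0],
  [0,0,-0.8,0,0,0],
  [0,0,-1.0,0,0,0],
])

```text
clock: 30.95
tcp_pos: [0.4415, -0.2604, 0.2572]
orientation: [1.977, 2.439, 0.0]
contact_force: [0.9, -0.7, 0.1]
grip_width: 0.0382
gripper_force: 0.0
```

```bash
cat > fin.py <<'E'
from meas import *
p=r.grab_frame("wrist");save(p,"w12");print(r.get_obs()["tcp_pos"])
B=np.array(rect(p,"board",.004)[:2]);y=.212
T=np.array([[np.cos(y),np.sin(y)],[-np.sin(y),np.cos(y)]])
print("board frame:")
for n,z in (("torch",.0095),("controller",.047),("black_tape",.055),("spool",.036)):
    c=rect(p,n,z)
    if c: print("   rel",T@(np.array(c[:2])-B),"yaw rel",c[2]-y)
for n,z in (("torch_mid",.0095),("black_tape",.036),("spool",0),("controller",0)):
    for a in r.landmark_of(p,n)[:1]: print(n,a["conf"],T@(at(p,a["point"],z)[:2]-B))
t=r.grab_frame("top");save(t,"t12")
E
python3 fin.py
```

```text
[ 0.445 -0.261  0.263]
board 0.71 c [ 0.512 -0.244] size 0.099 0.062 long axis yaw -1.361
board frame:
torch 0.85 c [ 0.443 -0.263] size 0.14 0.021 long axis yaw -1.355
   rel [-0.072 -0.005] yaw rel -1.5674569992794267
controller 0.85 c [ 0.532 -0.341] size 0.088 0.066 long axis yaw 0.221
   rel [-0.001 -0.099] yaw rel 0.008759176584160477
black_tape 0.79 c [ 0.602 -0.222] size 0.067 0.06 long axis yaw -0.467
   rel [0.092 0.002] yaw rel -0.6786980086428022
spool 0.66 c [ 0.576 -0.215] size 0.052 0.027 long axis yaw 1.301
   rel [0.068 0.014] yaw rel 1.089064181056728
torch_mid 0.67 [-0.073 -0.003]
spool 0.92 [0.097 0.001]
controller 0.84 [ 0.008 -0.113]
```

View pics/w12.png

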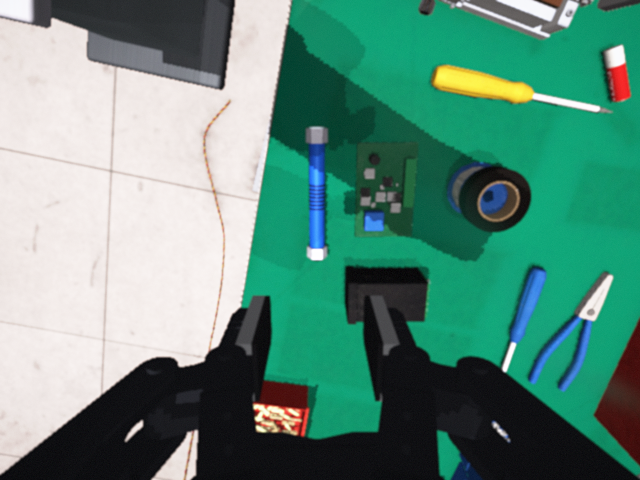

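The picture shows everything in place: torch (317,193) parallel to the board (386,190), controller (386,293) to the right, and the tape on the spool (488,197). All measured offsets are within limits, and the gripper is clear.

```bash
python3 -c "
from bench import r
print(r.hand_in())"
```

```text
the job is handed in; nothing more can be done
None
```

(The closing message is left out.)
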